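# Close up the handle-casting stack mould

## Task

Get the plaster stack mould for mug handles ready for casting. Its middle tier was left lying crooked and short on the bottom tier in the tray: slide it, without lifting it off, until its three keys drop into the sockets below and it sits fully home. Then fetch the cap with the pouring funnel from the battens, set it (do not drop it) on the middle tier with its funnel at the pouring-hole end and get its keys home too, so that the stack is closed and flush; leave the other things on the bench where they are.

Things in the scene. Friction and masses are not known exactly. Their poses are not given: they have to be found in the camera images.
- tray: Casting tray, fixed to the table: plywood board 115 x 210 x 15 mm with a low wooden lip round it, tops 24 mm above the table (inner opening 72 x 166 mm, lip 12 mm wide). Origin: centre of the board's underside, on the table; x across, y lengthwise towards the pouring-hole end, z up. The bottom tier of the mould lies loose inside the lip; its place is not measured: see middle_face
- middle: Loose middle tier: white plaster slab 56 x 150 x 30 mm, 0.3 kg. Origin: centre of its underside (keys not counted); x across, y along the length towards its pouring-hole end. It starts standing on its keys on the bottom tier (origin 52 mm above the table), right way round, 14 to 24 mm short of home (towards its -y), up to 6 mm sideways and 0.1 rad turned; home, its origin is 45 mm above the table
- middle_face (a point): Centre of the middle tier's top face, 30 mm above its origin; axes as middle. The bottom tier is a like slab without keys, 0.36 kg, top face 45 mm above the table, same outline, flush when keyed. It lies in the tray up to 6 mm off centre along x and y and up to 0.05 rad turned, and slides if pushed, as far as the lip (8 mm off centre)
- cap: Cap of the mould: loose white plaster slab 56 x 150 x 30 mm, about 0.3 kg, three keys below, smooth top with a round pouring funnel 36 mm across at (0, +36) mm and a small vent hole. Origin: centre of its underside (keys not counted); x across, y along the length towards the funnel end. It lies keys down on the battens, origin 24 mm above the table; home, the origin is at middle_face
- cap_keys (a point): Point midway between the cap's key tips, 7 mm below its origin. Cap and middle tier have three round keys below, 7 mm long, 15 mm across at the root, 13 mm at the tip, at (x, y) = (+15, +48), (-15, +48), (0, -48) mm. Middle and bottom tier have matching sockets on top, 17 mm across, 9 mm deep (1 mm of play all round, one way round only), a handle-shaped hollow and the pouring hole at (0, +36) mm
- battens: Two wooden battens 170 mm long, 16 mm wide, tops 24 mm above the table, lying along x at y = +66 and -66 mm on two flat runners 8 mm high (at x = 65 to 83 mm either side). Fixed. Origin: on the table, midway. The cap lies lengthwise along y across them
- jar_red: bystander: open glaze jar, 78 mm across, 86 mm high; origin under its centre
- jar_taupe: bystander: open glaze jar, 78 mm across, 86 mm high; origin under its centre
- lid_red: bystander: jar lid, 80 mm across, 10 mm high; origin under its centre
- lid_taupe: bystander: jar lid, 80 mm across, 10 mm high; origin under its centre
- mug_a: bystander: mug, 92 mm across and 68 mm high, its handle standing out 79 mm along its y; origin under its centre
- mug_b: bystander: mug like mug_a; origin under its centre
- brush: bystander: glaze brush 200 mm long lying along its x; origin under its centre
- stick: bystander: pointed wooden stick 120 mm long, 11 mm thick, lying along its x; origin under its centre
There are look-alikes about, which are no part of the job. Leave any blue look-alike of the cap alone.

How it is judged:
On the way, in this order (a step that is already met when the one before it is completed fails the run):
1. the middle tier has dropped home on the bottom tier (z of middle in the frame of tray between 0.043 and 0.0465 m and horizontal distance between middle and tray below 0.018 m and angle between middle's own z axis and vertical below 0.02 rad), for 0.2 s.
2. the cap has dropped home on the middle tier (z of cap in the frame of middle_face between -0.002 and 0.0015 m and x of cap in the frame of middle_face between -0.003 and 0.003 m and y of cap in the frame of middle_face between -0.003 and 0.003 m and angle between the y axis of cap and the y axis of middle_face, either way round below 0.03 rad and angle between cap's own z axis and vertical below 0.02 rad), for 0.2 s.
At the end, for the whole second after the job is handed in: middle tier keyed home (its underside 43 to 46.5 mm above the table, centre within 18 mm of the tray's) and cap keyed home on it (underside within 1.5 mm of the face below, within 3 mm of flush both ways, turned under 0.03 rad), both tilted under 0.02 rad and at rest (all of step 1 and all of step 2 and linear speed of each of middle, cap below 0.01 m/s); the robot touches nothing.
It fails at once if the middle tier is lifted or tipped off the bottom tier (its origin more than 15 mm above the bottom tier's face) (z of middle in the frame of tray above 0.06 m).
It fails at once if the cap is dropped (it falls freely faster than 0.5 m/s) (contact force between cap and the fingers below 0.1 N and linear speed of cap above 0.5 m/s).
It fails at once if a jar, lid, mug, brush or stick is moved more than 25 mm (distance of any of jar_red, jar_taupe, lid_red, lid_taupe, mug_a, mug_b, brush, stick from where it was at the start of the episode above 0.025 m).
It also fails if it takes over 67 s, if anything falls off the work surface, if the arm or the gripper's body presses on something with over 40 N, if the wrist force passes 120 N, or if a joint passes its speed limit or range.

## Robot

A 6-joint arm with a two-finger parallel gripper is mounted at the origin on the work surface. World frame = base frame: x ahead of the robot, y to its left, z up, the work surface at z = 0. Lengths are in m, angles in rad, forces in N, time in s.
With the tool pointing down it reaches from about 0.225 to 0.875 m from the base axis. Payload 3.4 kg.
Tool frame: the origin (TCP) lies midway between the tips of the shut fingers; the grasp point (between the pads) lies 19 mm behind it (manip.pinch_z is the z of the grasp point in the tool frame, in m); z points along the fingers, x is the direction in which the jaws open and shut, and the axes are right-handed (so a half turn about z gives the same grasp; the last joint's range is limited). The gripper opens to 85 mm and grips with 20 to 120 N. Pads are 22 mm wide; open, the fingers measure 114 mm over their backs; the gripper's body (76 mm by 85 mm) begins 54 mm behind the grasp point. The pads swing forward as they close: fully open they stand 13 mm farther back than shut.
Start: joints at [-1.43, 0.276, 1.505, -0, 1.361, -0.121], TCP at [0.149, -0.555, 0.231] pointing down, gripper open.
Joint ranges: [-2.89, 2.89], [-0.75, 2.08], [0.22, 2.7], [-1.18, 4.32], [0.11, 2.71], [-2.7, 2.7]. Speed limits (rad/s): [2.57, 2.57, 3.14, 3.14, 3.14, 3.14].

## Interface

Orientations are given as a unit quaternion [w, x, y, z].
In Python, from rig import manip gives the robot as it stands. The module is installed in compiled form; this text tells all that it offers.
- The arm moves only by the tool drive_tool, never from a script. Its argument "steps" is a list of rows, each a list of 5 numbers: the shift along the tool's x, y, z in mm, then the turn about the tool's z in rad, then the gripper command: -1 is shut, 1 is fully open, values between are in proportion. A call has 1 to 5 rows; each row is the pose to reach, as a shift and turn from the pose measured when the call began, along the tool's axes at that moment; what a row does not reach only later rows make up. A row lasts 1/10 s, in which the tool goes at most 50 mm and 8.59 degrees, less where a joint would pass 70% of its speed; a pose out of reach is approached as far as the arm can. A call with a gripper value outside its range is refused whole. The fingers move at their own pace and stop on an object; "squeeze" is the grip in N (left out, the last holds). Time passes only in rows, so rows that repeat a pose let the fingers close. It gives the time, the measured TCP pose, the force and the opening at its end, in the units of the state.
- manip.get_state(): the state, without advancing time (a new reading comes with each control period).
- manip.get_image(name): name is "side" or "top" or "wrist"; returns the picture (384x512x3 uint8, blue, green, red); there is no depth.
- manip.get_calibration(name): a dict with "camera_matrix" (3x3 intrinsics, pixels), "distortion" ([k1, k2, p1, p2, k3] as OpenCV has them; the pictures are not rectified), "rvec" (rotation vector, rad) and "tvec" (3), from world to camera coordinates, as OpenCV has them. Camera axes: x right, y down, z forward; pixel columns grow to the right and rows downward; lengths in m; the calibration is good to about 2 mm. A picture is of the moment at which its call begins: read the wrist's pose just before it. get_calibration takes no time and is no camera call; for the wrist camera it gives the pose at the moment of the call.
- manip.sign_off(): hands the job in, once; it reports no verdict.
Trained networks look in the newest picture that a camera, given by its name, has taken for a name from the list of things; names that differ only in an ending like _2 or _b are one class to them, and where a whole thing is asked for, a point or a joint stands for the part that bears it (a point fixed in the world has none). Each returns a list of dicts, best first, with "conf" (0 to 1); they miss things now and then, are a little off and sometimes report something else, mostly with a low value. They report only what shows in the picture. A call takes as long as a camera call. They do not tell look-alikes from the thing itself.
- manip.masks_of(camera, name): "pixels" (384x512 bool, what is visible of it) and "location" ([column, row] in pixels, amid what is visible of it).
The state is a dict: "clock": time; "qpos": joint angles; "qd": joint speeds; "effort": joint torques, N m; "position": TCP position; "ee_rot": TCP orientation; "contact_force": force on the tool from outside, world axes, zero at the start; "moment": the same for the moment, N m; "width": finger opening in m.
Only numpy, scipy, OpenCV 4.12 (cv2) and the standard library are available. Lean on these libraries where they do the work, as an engineer would, in place of code of your own. Each camera call takes 0.05 s, during which the arm holds its last target.

## Working session

There is one attempt and no reset: what is moved stays moved. The work goes in short steps, Python scripts to look and compute and a tool call to move; the robot and the scene stay as the last step left them, time stands still between calls to the robot, and variables do not carry over. Pictures are saved under pics/ and viewed, and the job is handed in when it is done.

Besides the shell and the picture viewer there is one more tool, called by a JSON object that holds its "fn" and its "kwargs", one argument or row to a line. drive_tool: Moves the arm, as the interface text tells. Its arguments: {"type":"object","properties":{"steps":{"type":"array","items":{"type":"array","items":{"type":"number"}}},"squeeze":{"type":"number"}},"required":["steps"]}

```bash
mkdir -p pics; ls; python3 - <<'E'
from rig import manip
import cv2, numpy as np
s=manip.get_state(); print({k:np.round(v,4).tolist() for k,v in s.items()}, manip.pinch_z)
for n in ["side","top","wrist"]:
    im=manip.get_image(n); cv2.imwrite(f"pics/{n}0.png",im)
    c=manip.get_calibration(n); print(n,{k:np.round(np.array(v),4).tolist() for k,v in c.items()})
E
```

```text
pics
{'clock': 0.0, 'qpos': [-1.43, 0.2766, 1.5061, 0.0, 1.3607, -0.121], 'qd': [0.0004, -0.0023, 0.0007, 0.0013, 0.0004, -0.0008], 'effort': [0.0018, -41.6767, -24.5807, -0.0006, 0.011, -0.0], 'position': [0.1487, -0.5549, 0.2304], 'ee_rot': [-0.0006, 0.7933, -0.6088, -0.0006], 'contact_force': [-0.3499, -0.2202, 1.1418], 'moment': [0.0633, 0.0148, -0.016], 'width': 0.0856} -0.0187
side {'camera_matrix': [[413.7575, 0.0, 254.586], [0.0, 413.7575, 187.7601], [0.0, 0.0, 1.0]], 'distortion': [-0.0441, 0.0, 0.0, 0.0, 0.0], 'rvec': [0.8855, -2.4171, 1.1684], 'tvec': [0.4218, 0.2584, 1.0792]}
top {'camera_matrix': [[374.8926, 0.0, 258.7513], [0.0, 374.8926, 195.247], [0.0, 0.0, 1.0]], 'distortion': [-0.0346, 0.0, 0.0, 0.0, 0.0], 'rvec': [2.1584, -2.1744, 0.092], 'tvec': [0.0173, 0.5303, 1.1008]}
wrist {'camera_matrix': [[301.6188, 0.0, 253.4092], [0.0, 301.6188, 194.0372], [0.0, 0.0, 1.0]], 'distortion': [0.0132, 0.0, 0.0, 0.0, 0.0], 'rvec': [-2.2812, 1.7512, 0.2831], 'tvec': [-0.5741, -0.0408, 0.38]}
```

View pics/side0.png

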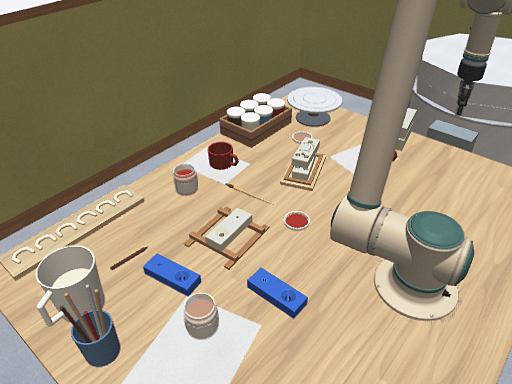

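View pics/top0.png

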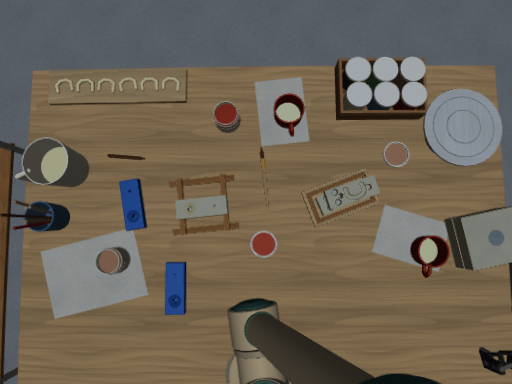

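View pics/wrist0.png

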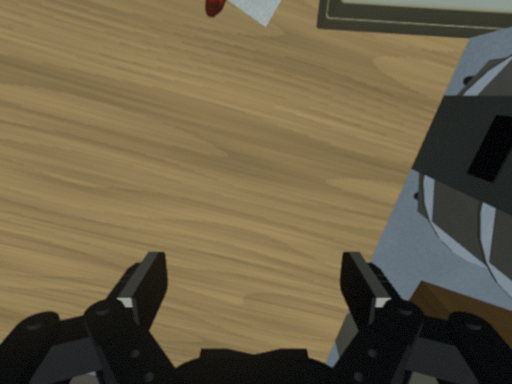

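```bash
cat > h.py <<'E'
from rig import manip
import cv2, numpy as np
def cal(n):
    c=manip.get_calibration(n); return [np.array(c[k],float) for k in("camera_matrix","distortion","rvec","tvec")]
def p2w(C,px,z):
    K,D,r,t=C; u=cv2.undistortPoints(np.array(px,float).reshape(-1,1,2),K,D).reshape(-1,2)
    R=cv2.Rodrigues(r)[0]; o=-R.T@t.ravel(); d=np.c_[u,np.ones(len(u))]@R
    return o+d*((z-o[2])/d[:,2])[:,None]
def w2p(C,P):
    K,D,r,t=C; return cv2.projectPoints(np.array(P,float).reshape(-1,1,3),r,t,K,D)[0].reshape(-1,2)
def state():
    s=manip.get_state(); print({k:np.round(s[k],4).tolist() for k in("clock","position","ee_rot","contact_force","moment","width","qpos")}); return s
def axes(s):
    from scipy.spatial.transform import Rotation as R
    w,x,y,z=s["ee_rot"]; return R.from_quat([x,y,z,w]).as_matrix()
def shift(s,target,yaw_x=None):
    "tool-frame shift in mm to world target TCP; yaw_x= desired world angle of tool x (mod pi)"
    A=axes(s); d=A.T@(np.array(target)-s["position"])*1000
    cur=np.arctan2(A[1,0],A[0,0]); tw=None
    if yaw_x is not None:
        e=(yaw_x-cur+np.pi/2)%np.pi-np.pi/2; tw=-e  # tool z down
    print("shift",d.round(1),"turn",tw,"cur toolx yaw",round(cur,4)); return d,tw
E
python3 - <<'E'
from h import *
manip.get_image("top"); C=cal("top")
for n,z in [("tray",.02),("middle",.082),("cap",.054),("battens",.024),("jar_red",.086),("jar_taupe",.086),("mug_a",.068),("lid_red",.01),("brush",.01),("stick",.01)]:
    for m in manip.masks_of("top",n)[:3]:
        ys,xs=np.nonzero(m["pixels"]); r=cv2.minAreaRect(np.c_[xs,ys].astype(np.float32))
        w=p2w(C,cv2.boxPoints(r),z); c=p2w(C,[r[0]],z)[0]
        e=[w[1]-w[0],w[2]-w[1]]; L=[np.linalg.norm(v) for v in e]; a=e[int(L[1]>L[0])]
        print(n,round(m["conf"],2),np.round(m["location"]),"c",c.round(4),"dims",np.round(L,3),"long ang",round(np.arctan2(a[1],a[0]),3))
E
```

```text
tray 0.84 [337. 210.] c [ 0.5226 -0.2316  0.02  ] dims [0.216 0.118] long ang -1.207
tray 0.57 [114. 261.] c [0.3386 0.4551 0.02  ] dims [0.107 0.081] long ang -1.451
middle 0.72 [350. 190.] c [ 0.5319 -0.2512  0.082 ] dims [0.158 0.057] long ang -1.257
cap 0.75 [177. 288.] c [0.2627 0.2531 0.054 ] dims [0.064 0.15 ] long ang -3.133
cap 0.67 [133. 206.] c [0.5034 0.3843 0.054 ] dims [0.065 0.149] long ang -2.977
cap 0.65 [205. 210.] c [0.4941 0.1825 0.054 ] dims [0.154 0.058] long ang -1.468
battens 0.63 [200. 185.] c [0.5043 0.1814 0.024 ] dims [0.196 0.169] long ang -1.496
jar_red 0.86 [225. 116.] c [0.7556 0.105  0.086 ] dims [0.079 0.093] long ang 3.14
jar_taupe 0.63 [111. 261.] c [0.3443 0.4276 0.086 ] dims [0.103 0.077] long ang -1.332
mug_a 0.97 [431. 253.] c [ 0.3605 -0.4766  0.068 ] dims [0.108 0.113] long ang -2.625
mug_a 0.83 [287. 112.] c [ 0.7731 -0.0724  0.068 ] dims [0.117 0.091] long ang -0.462
lid_red 0.81 [264. 246.] c [0.3847 0.0012 0.01  ] dims [0.077 0.075] long ang -1.116
brush 0.57 [261. 173.] c [ 0.5926 -0.0015  0.01  ] dims [0.012 0.171] long ang -3.048
```

```bash
python3 - <<'E'
from h import *
s=state(); A=axes(s); K,D,r,t=cal("wrist"); R=cv2.Rodrigues(r)[0]; o=-R.T@t.ravel()
print("cam in tool",A.T@(o-s["position"]),"\n cam axes in tool",(A.T@R.T).round(3))
shift(s,[0.50,-0.19,0.25],1.93-np.pi/2)
shift(s,[0.53,-0.25,0.25],1.93-np.pi/2)
E
```

```text
{'clock': 0.7, 'position': [0.1488, -0.5555, 0.2314], 'ee_rot': [0.0001, 0.7934, -0.6088, 0.0001], 'contact_force': [-0.6746, -0.6843, -0.404], 'moment': [-0.0276, 0.0106, -0.0302], 'width': 0.0854, 'qpos': [-1.43, 0.2758, 1.5049, -0.0, 1.3607, -0.121]}
cam in tool [-0.00022244 -0.08009444 -0.14224117] 
 cam axes in tool [[ 1.    -0.001 -0.   ]
 [ 0.001  0.95   0.314]
 [-0.    -0.314  0.95 ]]
shift [-262.1 -433.8  -18.7] turn 1.4734153748705037 cur toolx yaw -1.309
shift [-196.4 -447.3  -18.7] turn 1.4734153748705037 cur toolx yaw -1.309
```

```bash
python3 - <<'E'
from h import *
s=state(); shift(s,[0.519,-0.222,0.2],1.93-np.pi/2)
E
```

```text
{'clock': 0.7, 'position': [0.1488, -0.5555, 0.2314], 'ee_rot': [0.0001, 0.7934, -0.6088, 0.0001], 'contact_force': [-0.6746, -0.6843, -0.404], 'moment': [-0.0276, 0.0106, -0.0302], 'width': 0.0854, 'qpos': [-1.43, 0.2758, 1.5049, -0.0, 1.3607, -0.121]}
shift [-226.3 -443.9   31.3] turn 1.4734153748705037 cur toolx yaw -1.309
```

{"fn": "drive_tool", "kwargs": {
  "steps": [
    [-226, -446, 31, -1.67, 1],
    [-226, -446, 31, -1.67, 1],
    [-226, -446, 31, -1.67, 1],
    [-226, -446, 31, -1.67, 1],
    [-226, -446, 31, -1.67, 1]
  ]
}}

```text
clock: 1.2
position: [0.3358, -0.3876, 0.216]
ee_rot: [0.0, 0.962, -0.273, 0.0]
contact_force: [0.2, -0.3, 0.8]
width: 0.0853
```

```bash
python3 - <<'E'
from h import *
s=state(); shift(s,[0.519,-0.222,0.18],1.93-np.pi/2)
E
```

```text
{'clock': 1.2, 'position': [0.3358, -0.3876, 0.216], 'ee_rot': [0.0003, 0.962, -0.2732, 0.0004], 'contact_force': [0.2261, -0.2887, 0.8031], 'moment': [0.0371, -0.0124, -0.0222], 'width': 0.0853, 'qpos': [-0.9926, 0.1914, 1.6596, 0.0001, 1.2896, -0.4392]}
shift [  68.8 -237.1   36. ] turn -0.9126375877032169 cur toolx yaw -0.5534
```

{"fn": "drive_tool", "kwargs": {
  "steps": [
    [69, -237, 36, -0.91, 1],
    [69, -237, 36, -0.91, 1],
    [69, -237, 36, -0.91, 1],
    [69, -237, 36, -0.91, 1],
    [69, -237, 36, -0.91, 1]
  ]
}}

```text
clock: 1.7
position: [0.5196, -0.2215, 0.1801]
ee_rot: [0.001, 0.995, 0.099, 0.0]
contact_force: [1.1, -1.1, -0.4]
width: 0.0855
```

{"fn": "drive_tool", "kwargs": {
  "steps": [
    [0, 0, 0, -0.16, 1],
    [0, 0, 0, -0.16, 1],
    [0, 0, 0, -0.16, 1]
  ]
}}

```text
clock: 2.0
position: [0.5194, -0.2217, 0.1801]
ee_rot: [0.001, 0.984, 0.177, 0.0]
contact_force: [-0.4, 0.4, 0.0]
width: 0.0856
```

```bash
python3 - <<'E'
from h import *
s=state(); shift(s,[0.519,-0.222,0.18],1.93-np.pi/2)
im=manip.get_image("wrist"); cv2.imwrite("pics/w1.png",im); np.savez("w1.npz",im=im,**{k:v for k,v in zip("KDrt",cal("wrist"))})
E
```

```text
{'clock': 2.0, 'position': [0.5194, -0.2217, 0.1801], 'ee_rot': [0.0009, 0.9843, 0.1766, 0.0001], 'contact_force': [-0.3791, 0.3863, 0.0331], 'moment': [0.0531, -0.0232, 0.0282], 'width': 0.0856, 'qpos': [-0.5259, 0.2931, 1.6115, -0.0012, 1.2357, -0.8805]}
shift [-0.5  0.2  0.1] turn -0.004169844207304374 cur toolx yaw 0.355
```

View pics/w1.png

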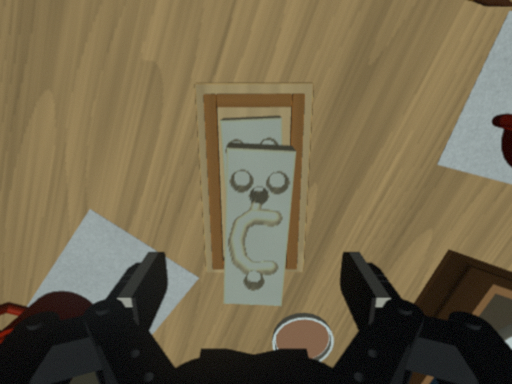

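```bash
python3 - <<'E'
import cv2
im=cv2.imread("pics/w1.png")[75:315,185:325]
cv2.imwrite("pics/w1z.png",cv2.resize(im[:150],None,fx=4,fy=4,interpolation=cv2.INTER_CUBIC))
cv2.imwrite("pics/w1z2.png",cv2.resize(im[110:],None,fx=4,fy=4,interpolation=cv2.INTER_CUBIC))
E
```

```text
(no output)
```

View pics/w1z.png

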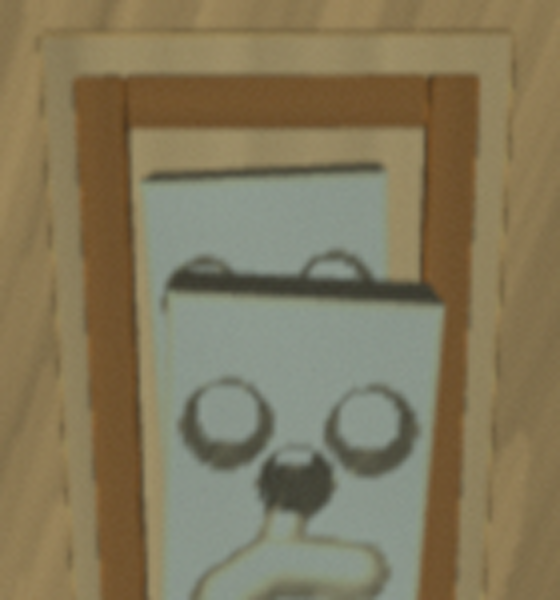

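View pics/w1z2.png

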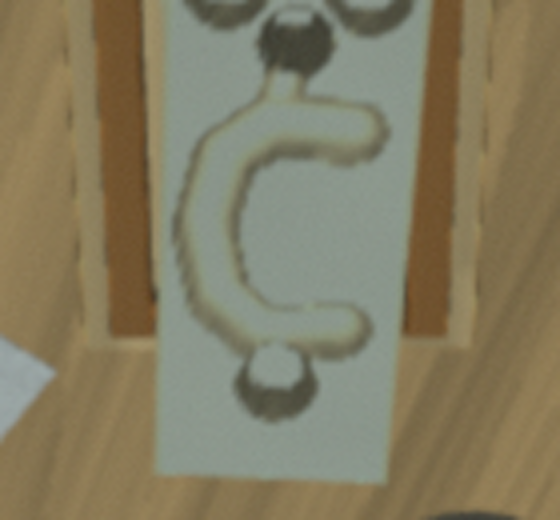

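```bash
cat > m1.py <<'E'
from h import *
d=np.load("w1.npz"); C=[d[k] for k in "KDrt"]
f=lambda p:[185+(p[0]+.5)/4-.5,75+(p[1]+.5)/4-.5]
def W(ps,z): return p2w(C,[f(p) for p in ps],z)[:,:2]
TR=W([(48,33),(511,36)],.015)
M=W([(168,290),(443,303),(386,922),(157,913)],.082)
print("mid sides",[round(np.linalg.norm(M[i]-M[(i+1)%4])*1e3,1) for i in range(4)])
mc=M.mean(0); yv=(M[0]+M[1]-M[2]-M[3]); am=np.arctan2(yv[1],yv[0]); xv=M[1]+M[2]-M[0]-M[3]; print("mid c",mc.round(4),"ang y",am, np.arctan2(xv[1],xv[0])+np.pi/2)
B=W([(146,180),(386,172),(162,300),(389,283)],.045)
print("B top width",np.linalg.norm(B[1]-B[0])*1e3)
e=B[1]-B[0]; ab=np.arctan2(e[1],e[0])+np.pi/2
l=B[0]-B[2]; r=B[1]-B[3]; print("ang from top edge",ab,"left",np.arctan2(l[1],l[0]),"right",np.arctan2(r[1],r[0]))
for a in [ab]:
  u=np.array([np.cos(a),np.sin(a)]); bc=(B[0]+B[1])/2-u*.075; print("bottom c",bc.round(4))
# sockets middle
S=W([(226,421),(371,431)],.082); print("sockets",S, np.linalg.norm(S[0]-S[1]))
IN=W([(131,127),(423,127)],.024);print("inner top",IN,np.linalg.norm(IN[0]-IN[1]))
O=W([(76,78),(478,77)],.024);print("outer lip top",np.linalg.norm(O[0]-O[1]), O)
e=O[1]-O[0];at=np.arctan2(e[1],e[0])+np.pi/2
O2=W([(110,337+440),(463,337+440)],.024); print(at, O2,"tray c",(O.mean(0)+O2.mean(0))/2, "len",np.linalg.norm(O.mean(0)-O2.mean(0)))
E
python3 m1.py
```

```text
mid sides [np.float64(55.1), np.float64(148.9), np.float64(54.7), np.float64(148.9)]
mid c [ 0.5333 -0.2542] ang y 1.8776330337779183 1.8768298561811825
B top width 53.671802335170376
ang from top edge 1.9566702483611933 left 2.0266016795646635 right 1.9815916428236215
bottom c [ 0.5242 -0.2363]
sockets [[ 0.50444198 -0.21311556]
 [ 0.53336468 -0.20474166]] 0.030110536559663715
inner top [[ 0.46249119 -0.16882934]
 [ 0.52752167 -0.1448357 ]] 0.06931564149842535
outer lip top 0.09421197069267795 [[ 0.4469961  -0.1628241 ]
 [ 0.5353062  -0.13000305]]
1.9266327704970518 [[ 0.51198845 -0.33951916]
 [ 0.60598894 -0.30485933]] tray c [ 0.52506992 -0.23430141] len 0.18841183815666016
```

```bash
python3 - <<'E'
from h import *
s=state(); shift(s,[0.5333,-.2542,0.105],1.877-np.pi/2)
E
```

```text
{'clock': 2.05, 'position': [0.5191, -0.2221, 0.1803], 'ee_rot': [0.0009, 0.9844, 0.1762, 0.0003], 'contact_force': [0.0337, 1.0943, -0.0985], 'moment': [0.0139, -0.0166, -0.0013], 'width': 0.0854, 'qpos': [-0.5268, 0.2928, 1.6116, -0.001, 1.2357, -0.8806]}
shift [ 2.1 34.9 75.3] turn 0.047962658957522386 cur toolx yaw 0.3542
```

{"fn": "drive_tool", "kwargs": {
  "steps": [
    [2, 35, 38, 0.048, 1],
    [2, 35, 75, 0.048, 1],
    [2, 35, 75, 0.048, 1],
    [2, 35, 75, 0.048, 1]
  ]
}}

```text
clock: 2.45
position: [0.5322, -0.2549, 0.1055]
ee_rot: [0.0, 0.989, 0.151, -0.0]
contact_force: [0.3, -0.3, 0.8]
width: 0.0854
```

```bash
python3 - <<'E'
from h import *
s=state()
im=manip.get_image("wrist"); cv2.imwrite("pics/w2.png",im); np.savez("w2.npz",im=im,**{k:v for k,v in zip("KDrt",cal("wrist"))})
shift(s,[0.5333,-.2542,0.056],1.877-np.pi/2)
E
```

```text
{'clock': 2.45, 'position': [0.5322, -0.2549, 0.1055], 'ee_rot': [0.0003, 0.9885, 0.1511, -0.0003], 'contact_force': [0.2504, -0.3177, 0.7787], 'moment': [-0.014, -0.0367, -0.0423], 'width': 0.0854, 'qpos': [-0.564, 0.3925, 1.6601, -0.001, 1.0891, -0.8669]}
shift [ 1.3 -0.3 49.5] turn -0.002894162329547978 cur toolx yaw 0.3033
```

View pics/w2.png

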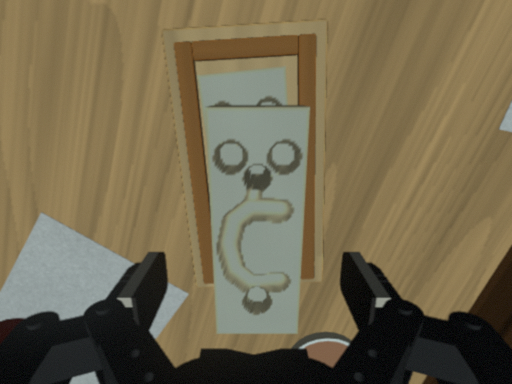

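```bash
python3 - <<'E'
import cv2
im=cv2.imread("pics/w2.png")[50:120,190:320]
cv2.imwrite("pics/w2z.png",cv2.resize(im,None,fx=6,fy=6,interpolation=cv2.INTER_CUBIC))
E
```

```text
(no output)
```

View pics/w2z.png

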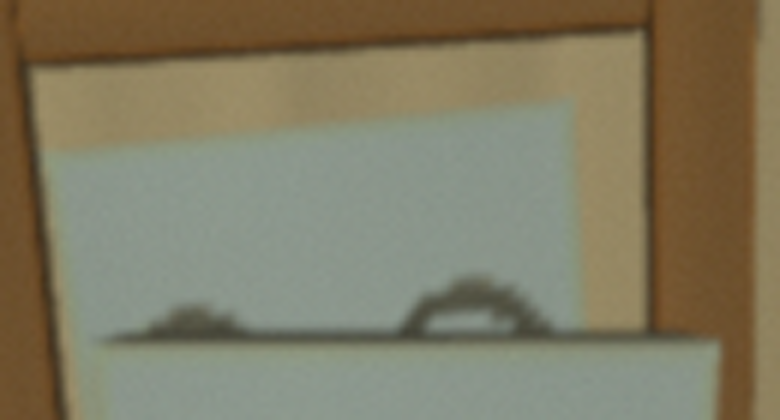

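```bash
python3 - <<'E'
from h import *
d=np.load("w2.npz"); C=[d[k] for k in "KDrt"]
f=lambda p:[190+(p[0]+.5)/6-.5,50+(p[1]+.5)/6-.5]
def W(ps,z): return p2w(C,[f(p) for p in ps],z)[:,:2]
B=W([(45,157),(573,100),(80,340),(583,325)],.045)
e=B[1]-B[0]; ab=np.arctan2(e[1],e[0])+np.pi/2
l=B[0]-B[2]; r=B[1]-B[3]
print("w",np.linalg.norm(e)*1e3,"ang",ab,np.arctan2(l[1],l[0]),np.arctan2(r[1],r[0]))
u=np.array([np.cos(ab),np.sin(ab)]); print("bc",(B[:2].mean(0)-.075*u).round(4))
M=W([(102,343),(720,341)],.082); g=lambda p:p
M2=p2w(C,[(217.5,333),(298,333)],.082)[:,:2]
M=np.r_[M,M2]; e=M[1]-M[0]; y=M[0]+M[1]-M[2]-M[3]
print("mid w",np.linalg.norm(e),np.linalg.norm(y)/2,"ang",np.arctan2(e[1],e[0])+np.pi/2,np.arctan2(y[1],y[0]),"c",M.mean(0).round(4))
u=np.array([np.cos(1.877),np.sin(1.877)]);print("c from top edge",M[:2].mean(0)-.075*u)
E
```

```text
w 55.38615705604441 ang 1.9741120494279287 2.018145870954628 1.9566868771914838
bc [ 0.5266 -0.2366]
mid w 0.054671403745630245 0.1495504316019783 ang 1.8772225536004261 1.877672115211533 c [ 0.5354 -0.2547]
c from top edge [ 0.53544536 -0.25495308]
```

{"fn": "drive_tool", "kwargs": {
  "steps": [
    [2, 0, 30, 0, 1],
    [2, 0, 52, 0, 1],
    [2, 0, 52, 0, 1],
    [2, 0, 52, 0, 1]
  ]
}}

```text
clock: 2.9
position: [0.5362, -0.2551, 0.0567]
ee_rot: [0.002, 0.988, 0.151, 0.002]
contact_force: [-0.3, -0.8, 0.5]
width: 0.085
```

{"fn": "drive_tool", "kwargs": {
  "steps": [
    [0, 0, 0, 0, -1],
    [0, 0, 0, 0, -1],
    [0, 0, 0, 0, -1],
    [0, 0, 0, 0, -1],
    [0, 0, 0, 0, -1]
  ],
  "squeeze": 20
}}

```text
clock: 3.4
position: [0.5368, -0.256, 0.0589]
ee_rot: [0.004, 0.988, 0.152, 0.003]
contact_force: [-2.3, -0.4, 6.6]
width: 0.0556
```

```bash
python3 - <<'E'
from h import *
s=state()
im=manip.get_image("wrist"); cv2.imwrite("pics/w3.png",im); np.savez("w3.npz",im=im,**{k:v for k,v in zip("KDrt",cal("wrist"))})
E
```

```text
{'clock': 3.4, 'position': [0.5368, -0.256, 0.0589], 'ee_rot': [0.0035, 0.9884, 0.1517, 0.0028], 'contact_force': [-2.2631, -0.4096, 6.6051], 'moment': [-0.0314, 0.3193, 0.1193], 'width': 0.0556, 'qpos': [-0.5609, 0.4423, 1.7125, -0.002, 0.978, -0.8644]}
```

View pics/w3.png

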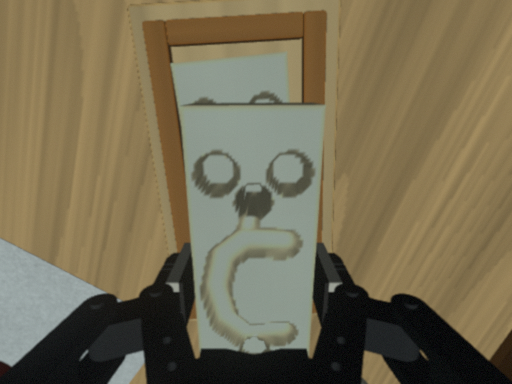

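{"fn": "drive_tool", "kwargs": {
  "steps": [
    [-1, -5, 0, -0.03, -1],
    [-2, -9, 0, -0.06, -1],
    [-3, -13, 0, -0.09, -1],
    [-3, -13, 0, -0.09, -1]
  ]
}}

```text
clock: 3.85
position: [0.5297, -0.2437, 0.0589]
ee_rot: [0.003, 0.98, 0.197, 0.003]
contact_force: [-0.3, 1.1, 1.0]
width: 0.0557
```

```bash
python3 - <<'E'
from h import *
s=state()
im=manip.get_image("wrist"); cv2.imwrite("pics/w4.png",im); np.savez("w4.npz",im=im,**{k:v for k,v in zip("KDrt",cal("wrist"))})
print(axes(s).round(4))
cv2.imwrite("pics/w4z.png",cv2.resize(im[30:130,160:350],None,fx=4,fy=4,interpolation=cv2.INTER_CUBIC))
E
```

```text
{'clock': 3.85, 'position': [0.5297, -0.2437, 0.0589], 'ee_rot': [0.0033, 0.9805, 0.1967, 0.0025], 'contact_force': [-0.2564, 1.1086, 0.9635], 'moment': [0.1382, 0.0575, 0.1437], 'width': 0.0557, 'qpos': [-0.5496, 0.428, 1.7387, -0.0018, 0.9667, -0.9446]}
[[ 0.9226  0.3857  0.0062]
 [ 0.3857 -0.9226 -0.0056]
 [ 0.0036  0.0075 -1.    ]]
```

View pics/w4z.png

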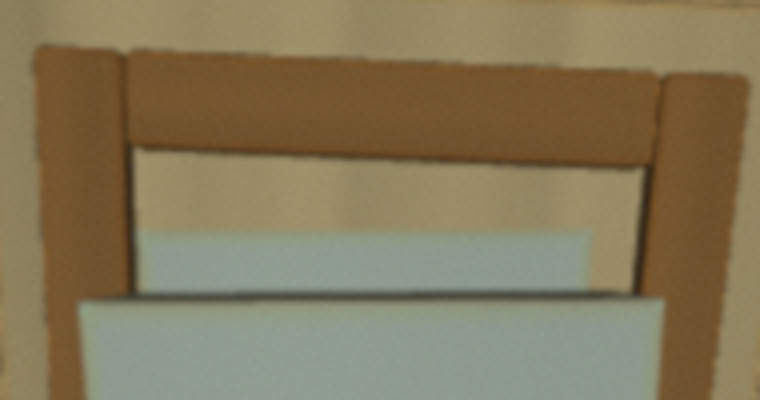

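```bash
cat > m4.py <<'E'
from h import *
import sys
def rel(fn,ox,oy,sc,B,M,zt=.082):
    d=np.load(fn); C=[d[k] for k in "KDrt"]
    f=lambda p:[ox+(p[0]+.5)/sc-.5,oy+(p[1]+.5)/sc-.5]
    B=p2w(C,[f(p) for p in B],.045)[:,:2]; M=p2w(C,[f(p) for p in M],zt)[:,:2]
    a=lambda P:np.arctan2(*(P[1]-P[0])[::-1])
    print("widths",np.linalg.norm(B[1]-B[0]),np.linalg.norm(M[1]-M[0]),"yaws",a(B),a(M),"B-M",a(B)-a(M))
    x=np.array([np.cos(a(M)),np.sin(a(M))]); y=np.array([x[1],-x[0]])
    d=B.mean(0)-M.mean(0); print("tool shift mm x,y",(d@x*1e3).round(2),(d@y*1e3).round(2))
E
python3 - <<'E'
from m4 import rel
rel("w4.npz",160,30,4,[(138,230),(590,230)],[(80,302),(663,298)])
E
```

```text
widths 0.054824596446096274 0.054867772595866136 yaws 0.39471214623897954 0.4010269014374823 B-M -0.006314755198502775
tool shift mm x,y -0.82 -6.7
```

{"fn": "drive_tool", "kwargs": {
  "steps": [
    [-0.8, -4, 1, 0, -1],
    [-0.8, -5.5, 2, 0, -1],
    [-0.8, -6.7, 4, 0.003, -1],
    [-0.8, -6.7, 6, 0.003, -1],
    [-0.8, -6.7, 7, 0.003, -1]
  ]
}}

```text
clock: 4.4
position: [0.529, -0.2417, 0.0579]
ee_rot: [0.008, 0.981, 0.196, 0.005]
contact_force: [-6.4, -3.1, 33.1]
width: 0.0556
```

```bash
python3 - <<'E'
from h import *
s=state()
im=manip.get_image("wrist"); cv2.imwrite("pics/w5.png",im); np.savez("w5.npz",im=im,**{k:v for k,v in zip("KDrt",cal("wrist"))})
cv2.imwrite("pics/w5z.png",cv2.resize(im[30:180,160:350],None,fx=4,fy=4,interpolation=cv2.INTER_CUBIC))
E
```

```text
{'clock': 4.4, 'position': [0.529, -0.2417, 0.0579], 'ee_rot': [0.008, 0.9806, 0.1958, 0.0049], 'contact_force': [-6.4266, -3.1205, 33.0593], 'moment': [-0.553, 1.4489, 0.1606], 'width': 0.0556, 'qpos': [-0.545, 0.423, 1.751, -0.0063, 0.9494, -0.9355]}
```

View pics/w5z.png

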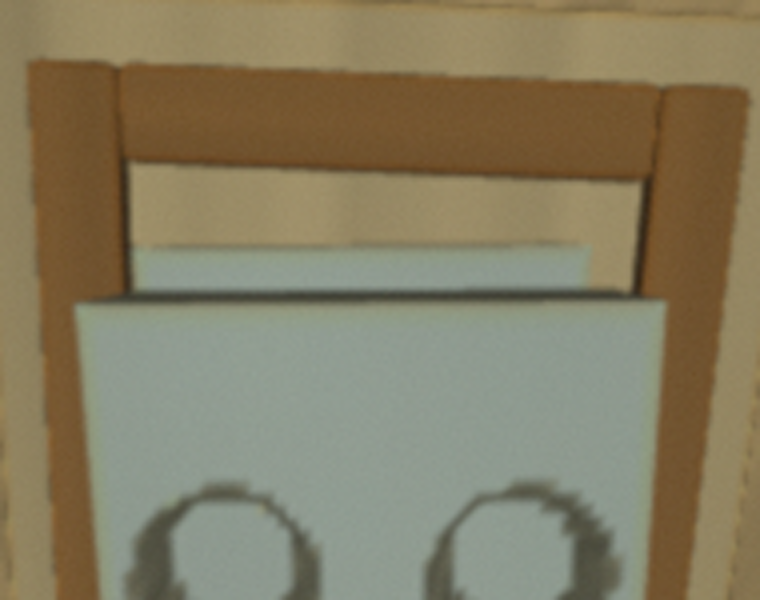

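{"fn": "drive_tool", "kwargs": {
  "steps": [
    [0, 0, -1, 0, -1],
    [-0.8, -2, -1, 0, -1],
    [-0.8, -3.5, -1, 0, -1],
    [-0.8, -3.5, -1, 0, -1]
  ]
}}

```text
clock: 4.85
position: [0.5255, -0.2375, 0.0574]
ee_rot: [0.007, 0.981, 0.196, 0.004]
contact_force: [-0.9, 0.0, -2.6]
width: 0.0555
```

```bash
python3 - <<'E'
from h import *
s=state()
im=manip.get_image("wrist"); cv2.imwrite("pics/w6.png",im); np.savez("w6.npz",im=im,**{k:v for k,v in zip("KDrt",cal("wrist"))})
cv2.imwrite("pics/w6z.png",cv2.resize(im[30:180,160:350],None,fx=4,fy=4,interpolation=cv2.INTER_CUBIC))
print(axes(s).round(4))
E
```

```text
{'clock': 4.85, 'position': [0.5255, -0.2375, 0.0574], 'ee_rot': [0.0066, 0.9806, 0.1958, 0.0037], 'contact_force': [-0.9254, 0.0007, -2.6043], 'moment': [0.017, 0.0486, 0.0338], 'width': 0.0555, 'qpos': [-0.542, 0.4193, 1.7596, -0.0059, 0.9484, -0.9328]}
[[ 0.9233  0.384   0.0098]
 [ 0.3841 -0.9232 -0.0115]
 [ 0.0046  0.0143 -0.9999]]
```

View pics/w6z.png

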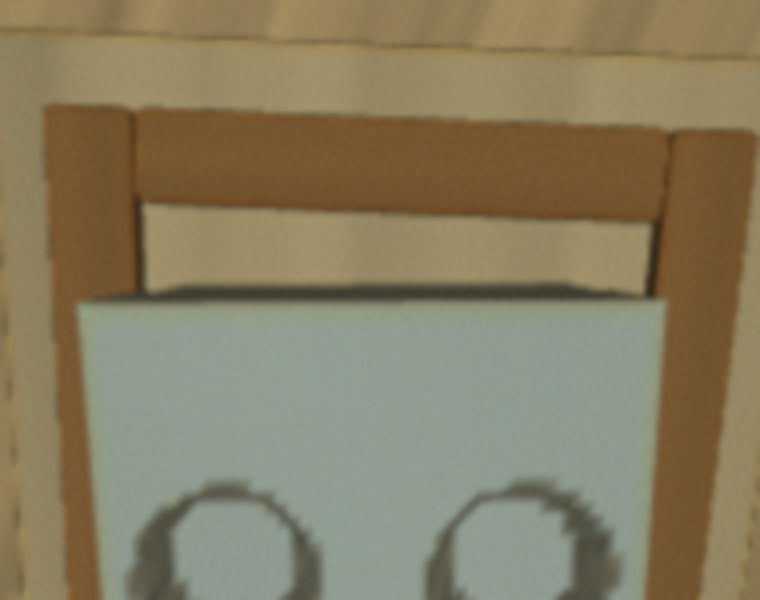

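{"fn": "drive_tool", "kwargs": {
  "steps": [
    [0.4, 0.3, 0, 0, -1],
    [0.4, 0.5, 1, 0, -1],
    [0.4, 0.6, 3, 0, -1],
    [0.4, 0.6, 3, 0, -1]
  ]
}}

```text
clock: 5.3
position: [0.5262, -0.2381, 0.054]
ee_rot: [0.007, 0.981, 0.196, 0.004]
contact_force: [0.6, 0.4, -3.7]
width: 0.0554
```

```bash
python3 - <<'E'
from h import *
s=state()
E
```

```text
{'clock': 5.3, 'position': [0.5262, -0.2381, 0.054], 'ee_rot': [0.0066, 0.9806, 0.1959, 0.0036], 'contact_force': [0.6211, 0.3892, -3.69], 'moment': [0.0067, 0.021, 0.0112], 'width': 0.0554, 'qpos': [-0.5422, 0.4244, 1.761, -0.0061, 0.9421, -0.9329]}
```

{"fn": "drive_tool", "kwargs": {
  "steps": [
    [0, 0, 2, 0, -1],
    [0, 0, 4, 0, -1],
    [0, 0, 5, 0, -1],
    [0, 0, 5, 0, -1]
  ]
}}

```text
clock: 5.7
position: [0.5265, -0.2383, 0.0517]
ee_rot: [0.007, 0.981, 0.196, 0.004]
contact_force: [-2.5, 2.9, 14.1]
width: 0.0556
```

```bash
python3 - <<'E'
from h import *
s=state()
E
```

```text
{'clock': 5.7, 'position': [0.5265, -0.2383, 0.0517], 'ee_rot': [0.0072, 0.9806, 0.196, 0.004], 'contact_force': [-2.5438, 2.9415, 14.1135], 'moment': [0.2148, 0.9159, -0.056], 'width': 0.0556, 'qpos': [-0.542, 0.4268, 1.764, -0.0065, 0.9351, -0.9328]}
```

{"fn": "drive_tool", "kwargs": {
  "steps": [
    [0, 0, 0, 0, -1],
    [0, 0, 0, 0, 0.6],
    [0, 0, 0, 0, 1],
    [0, 0, 0, 0, 1]
  ]
}}

```text
clock: 6.1
position: [0.5267, -0.2384, 0.0516]
ee_rot: [0.007, 0.981, 0.196, 0.004]
contact_force: [-0.1, -0.4, 0.0]
width: 0.0851
```

{"fn": "drive_tool", "kwargs": {
  "steps": [
    [0, 0, -40, 0, 1],
    [0, 0, -90, 0, 1],
    [0, 0, -90, 0, 1]
  ]
}}

```text
clock: 6.4
position: [0.5299, -0.2397, 0.1481]
ee_rot: [0.012, 0.98, 0.196, 0.009]
contact_force: [-0.1, 0.0, 0.7]
width: 0.0855
```

```bash
python3 - <<'E'
from h import *
s=state()
im=manip.get_image("wrist"); cv2.imwrite("pics/w7.png",im); np.savez("w7.npz",im=im,**{k:v for k,v in zip("KDrt",cal("wrist"))})
cv2.imwrite("pics/w7z.png",cv2.resize(im[70:220,170:350],None,fx=4,fy=4,interpolation=cv2.INTER_CUBIC))
E
```

```text
{'clock': 6.4, 'position': [0.5299, -0.2397, 0.1481], 'ee_rot': [0.0118, 0.9805, 0.196, 0.0091], 'contact_force': [-0.1353, 0.0163, 0.7248], 'moment': [0.0317, 0.0042, 0.0245], 'width': 0.0855, 'qpos': [-0.5411, 0.3284, 1.6446, -0.0057, 1.1392, -0.9334]}
```

View pics/w7.png

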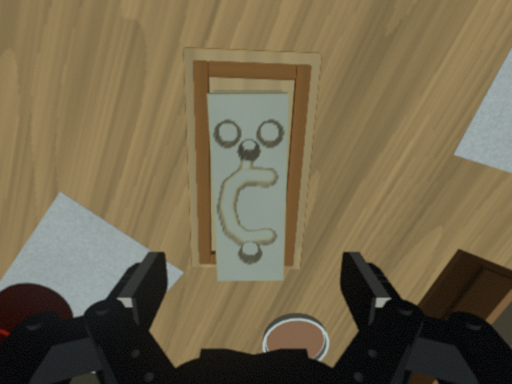

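View pics/w7z.png

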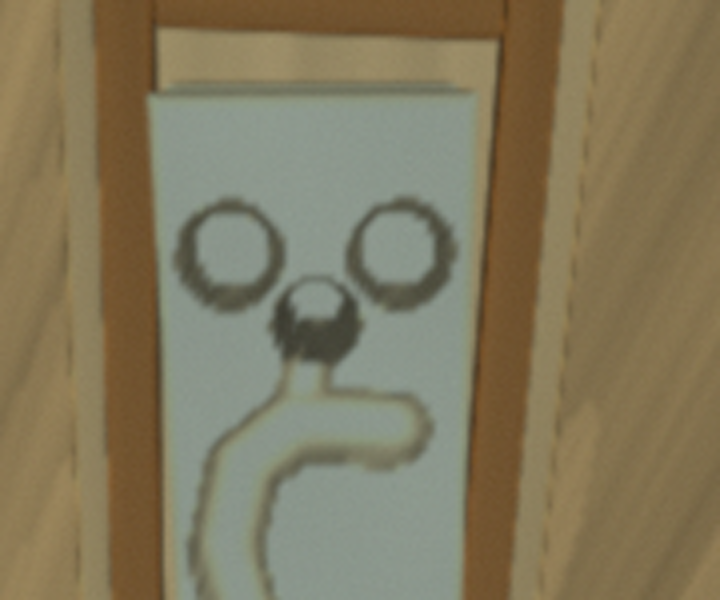

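```bash
python3 - <<'E'
from h import *
s=state(); print("tool z",axes(s)[:,2].round(4))
d=np.load("w7.npz"); C=[d[k] for k in "KDrt"]
f=lambda p:[170+(p[0]+.5)/4-.5,70+(p[1]+.5)/4-.5]
px=[f((150,96)),f((476,93)),(283.5,281),(217.5,281)]
for z in(.075,.082):
  M=p2w(C,px,z)[:,:2]; yv=M[0]+M[1]-M[2]-M[3]
  print(z,[round(np.linalg.norm(M[i]-M[(i+1)%4])*1e3,1) for i in range(4)],M.mean(0).round(4),np.arctan2(yv[1],yv[0]), np.arctan2(*(M[1]-M[0])[::-1])+np.pi/2)
E
```

```text
{'clock': 6.45, 'position': [0.5282, -0.2387, 0.1452], 'ee_rot': [0.0101, 0.9805, 0.196, 0.0072], 'contact_force': [-0.6834, -1.1338, 0.0275], 'moment': [0.0845, -0.0307, -0.0144], 'width': 0.0855, 'qpos': [-0.5412, 0.3307, 1.6489, -0.0057, 1.1379, -0.9334]}
tool z [ 0.018  -0.0169 -0.9997]
0.075 [np.float64(53.9), np.float64(147.3), np.float64(54.4), np.float64(146.4)] [ 0.523  -0.2338] 1.9734711509692415 1.9734678914886905
0.082 [np.float64(52.1), np.float64(142.4), np.float64(52.6), np.float64(141.6)] [ 0.5221 -0.2314] 1.973471150969242 1.9734678914886903
```

```bash
python3 - <<'E'
from h import *
s=state(); shift(s,[0.494,0.18,0.15],0.10)
E
```

```text
{'clock': 6.45, 'position': [0.5282, -0.2387, 0.1452], 'ee_rot': [0.0101, 0.9805, 0.196, 0.0072], 'contact_force': [-0.6834, -1.1338, 0.0275], 'moment': [0.0845, -0.0307, -0.0144], 'width': 0.0855, 'qpos': [-0.5412, 0.3307, 1.6489, -0.0057, 1.1379, -0.9334]}
shift [ 129.5 -399.5  -12.5] turn 0.2946445158808062 cur toolx yaw 0.3946
```

{"fn": "drive_tool", "kwargs": {
  "steps": [
    [129, -400, -30, 0.29, 1],
    [129, -400, -30, 0.29, 1],
    [129, -400, -12, 0.29, 1],
    [129, -400, -12, 0.29, 1],
    [129, -400, -12, 0.29, 1]
  ]
}}

```text
clock: 6.95
position: [0.5054, 0.0108, 0.1472]
ee_rot: [0.009, 0.999, 0.052, 0.008]
contact_force: [1.2, -0.3, 0.4]
width: 0.0852
```

```bash
python3 - <<'E'
from h import *
s=state(); shift(s,[0.494,0.18,0.15],0.10)
E
```

```text
{'clock': 6.95, 'position': [0.5054, 0.0108, 0.1472], 'ee_rot': [0.0087, 0.9986, 0.0519, 0.0076], 'contact_force': [1.2027, -0.2552, 0.4069], 'moment': [0.013, 0.0272, -0.0268], 'width': 0.0852, 'qpos': [-0.1057, 0.2287, 1.7948, -0.0166, 1.1005, -0.2022]}
shift [   6.3 -169.4   -5.8] turn 0.003999982091425602 cur toolx yaw 0.104
```

{"fn": "drive_tool", "kwargs": {
  "steps": [
    [6, -169, -5, 0, 1],
    [6, -169, -5, 0, 1],
    [6, -169, -5, 0, 1],
    [6, -169, -5, 0, 1],
    [6, -169, -5, 0, 1]
  ]
}}

```text
clock: 7.45
position: [0.4926, 0.1823, 0.1478]
ee_rot: [0.008, 0.998, 0.054, 0.006]
contact_force: [-1.3, -0.2, 0.5]
width: 0.0853
```

```bash
python3 - <<'E'
from h import *
im=manip.get_image("wrist"); cv2.imwrite("pics/w8.png",im); np.savez("w8.npz",im=im,**{k:v for k,v in zip("KDrt",cal("wrist"))})
s=state(); print(axes(s)[:,2].round(4))
E
```

```text
{'clock': 7.5, 'position': [0.4928, 0.1805, 0.1479], 'ee_rot': [0.0091, 0.9985, 0.0535, 0.0064], 'contact_force': [0.0523, -0.4113, 0.0981], 'moment': [-0.0252, -0.0242, 0.0358], 'width': 0.0855, 'qpos': [0.2325, 0.2599, 1.7481, -0.0223, 1.1243, 0.135]}
[ 0.0138 -0.0174 -0.9998]
```

View pics/w8.png

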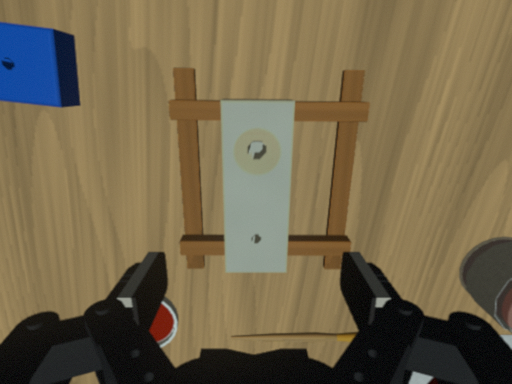

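```bash
python3 - <<'E'
from h import *
im=cv2.imread("pics/w8.png")
cv2.imwrite("pics/w8z.png",np.hstack([cv2.resize(im[90:130,210:310],None,fx=4,fy=4,interpolation=cv2.INTER_CUBIC),cv2.resize(im[245:285,210:310],None,fx=4,fy=4,interpolation=cv2.INTER_CUBIC)]))
E
```

```text
(no output)
```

View pics/w8z.png

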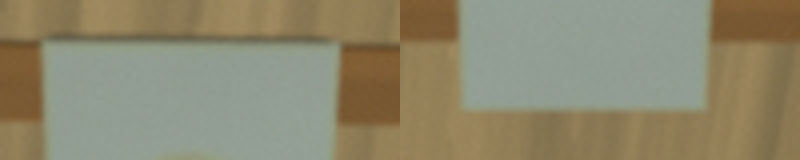

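```bash
python3 - <<'E'
from h import *
d=np.load("w8.npz"); C=[d[k] for k in "KDrt"]
g=lambda x,y,oy:(210+(x+.5)/4-.5,oy+(y+.5)/4-.5)
M=p2w(C,[g(43,42,90),g(340,43,90),g(307,108,245),g(63,109,245)],.054)[:,:2]; yv=M[0]+M[1]-M[2]-M[3]
print([round(np.linalg.norm(M[i]-M[(i+1)%4])*1e3,1) for i in range(4)],M.mean(0).round(4),np.arctan2(yv[1],yv[0]), np.arctan2(*(M[1]-M[0])[::-1])+np.pi/2)
s=state(); c=M.mean(0)
shift(s,[c[0],c[1],.10],np.arctan2(yv[1],yv[0])-np.pi/2)
shift(s,[c[0],c[1],.03],np.arctan2(yv[1],yv[0])-np.pi/2)
E
```

```text
[np.float64(55.1), np.float64(148.5), np.float64(55.3), np.float64(148.5)] [0.4959 0.1813] 1.671820913646555 1.6735135651397137
{'clock': 7.5, 'position': [0.4928, 0.1805, 0.1479], 'ee_rot': [0.0091, 0.9985, 0.0535, 0.0064], 'contact_force': [0.0523, -0.4113, 0.0981], 'moment': [-0.0252, -0.0242, 0.0358], 'width': 0.0855, 'qpos': [0.2325, 0.2599, 1.7481, -0.0223, 1.1243, 0.135]}
shift [ 2.6 -1.4 47.9] turn 0.006089589195730882 cur toolx yaw 0.1071
shift [  1.8  -2.7 117.9] turn 0.006089589195730882 cur toolx yaw 0.1071
```

{"fn": "drive_tool", "kwargs": {
  "steps": [
    [2, -1, 48, 0.006, 1],
    [2, -2, 85, 0.006, 1],
    [2, -2.5, 110, 0.006, 1],
    [2, -2.5, 119, 0.006, 1],
    [2, -2.5, 119, 0.006, 1]
  ]
}}

```text
clock: 8.0
position: [0.4953, 0.1797, 0.0275]
ee_rot: [0.01, 0.999, 0.05, 0.005]
contact_force: [0.4, -0.3, 0.5]
width: 0.0858
```

{"fn": "drive_tool", "kwargs": {
  "steps": [
    [0, 0, 0, 0, 0.2],
    [0, 0, 0, 0, -1],
    [0, 0, 0, 0, -1],
    [0, 0, 0, 0, -1],
    [0, 0, 0, 0, -1]
  ],
  "squeeze": 35
}}

```text
clock: 8.5
position: [0.4967, 0.1797, 0.029]
ee_rot: [0.01, 0.999, 0.05, 0.006]
contact_force: [-0.1, -1.3, 6.8]
width: 0.0547
```

```bash
python3 - <<'E'
from h import *
im=manip.get_image("wrist"); cv2.imwrite("pics/w9.png",im); np.savez("w9.npz",im=im,**{k:v for k,v in zip("KDrt",cal("wrist"))})
s=state(); print(axes(s)[:,2].round(4))
E
```

```text
{'clock': 8.55, 'position': [0.4967, 0.1796, 0.029], 'ee_rot': [0.0096, 0.9987, 0.0499, 0.0063], 'contact_force': [0.593, -1.9801, 5.5706], 'moment': [-0.258, 0.0661, -0.1186], 'width': 0.0556, 'qpos': [0.23, 0.3995, 1.8927, -0.0283, 0.8405, 0.149]}
[ 0.0136 -0.0185 -0.9997]
```

View pics/w9.png

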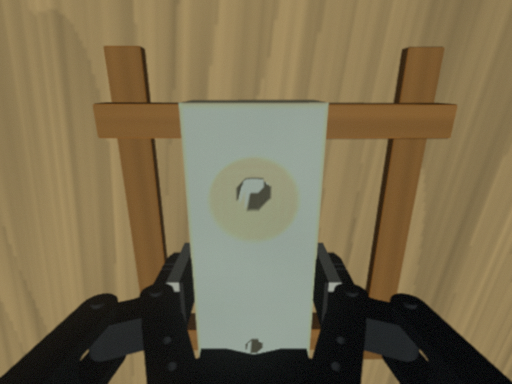

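{"fn": "drive_tool", "kwargs": {
  "steps": [
    [0, 0, -20, 0, -1],
    [0, 0, -60, 0, -1],
    [0, 0, -110, 0, -1],
    [0, 0, -110, 0, -1]
  ]
}}

```text
clock: 8.95
position: [0.4995, 0.1831, 0.1454]
ee_rot: [0.008, 0.999, 0.05, 0.013]
contact_force: [1.4, 0.3, -1.9]
width: 0.0556
```

```bash
python3 - <<'E'
from h import *
im=manip.get_image("wrist"); cv2.imwrite("pics/w10.png",im); np.savez("w10.npz",im=im,**{k:v for k,v in zip("KDrt",cal("wrist"))})
s=state(); print(axes(s)[:,2].round(4))
shift(s,[0.528,-0.215,0.15],0.3946)
E
```

```text
{'clock': 9.0, 'position': [0.4973, 0.1825, 0.1423], 'ee_rot': [0.0087, 0.9987, 0.05, 0.0102], 'contact_force': [-0.283, -0.427, -3.1164], 'moment': [0.01, 0.0668, -0.0235], 'width': 0.0554, 'qpos': [0.2348, 0.2683, 1.7518, -0.0234, 1.1048, 0.1451]}
[ 0.0213 -0.0164 -0.9996]
shift [ -9.1 398.7  -0.5] turn -0.29437066535820255 cur toolx yaw 0.1002
```

View pics/w10.png

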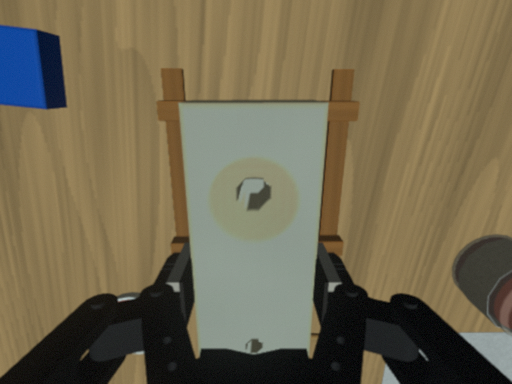

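```bash
python3 - <<'E'
from h import *
s=state()
shift(s,[0.535,-0.259,0.145],0.4027)
E
```

```text
{'clock': 9.0, 'position': [0.4973, 0.1825, 0.1423], 'ee_rot': [0.0087, 0.9987, 0.05, 0.0102], 'contact_force': [-0.283, -0.427, -3.1164], 'moment': [0.01, 0.0668, -0.0235], 'width': 0.0554, 'qpos': [0.2348, 0.2683, 1.7518, -0.0234, 1.1048, 0.1451]}
shift [ -6.6 443.    5.4] turn -0.30247066535820233 cur toolx yaw 0.1002
```

{"fn": "drive_tool", "kwargs": {
  "steps": [
    [0, 20, 0, 0, -1],
    [0, 60, 0, -0.05, -1],
    [0, 100, 0, -0.1, -1],
    [0, 140, 0, -0.14, -1],
    [0, 170, 0, -0.14, -1]
  ]
}}

```text
clock: 9.5
position: [0.5125, 0.0116, 0.1434]
ee_rot: [0.009, 0.993, 0.12, 0.007]
contact_force: [-0.3, 0.2, -3.3]
width: 0.0551
```

```bash
python3 - <<'E'
from h import *
s=state(); print(axes(s)[:,2].round(4))
shift(s,[0.535,-0.259,0.145],0.4027)
E
```

```text
{'clock': 9.5, 'position': [0.5125, 0.0116, 0.1434], 'ee_rot': [0.0092, 0.9927, 0.1198, 0.0075], 'contact_force': [-0.297, 0.1724, -3.2544], 'moment': [0.0466, -0.0276, 0.035], 'width': 0.0551, 'qpos': [-0.1027, 0.2419, 1.7868, -0.0165, 1.0943, -0.3355]}
[ 0.017  -0.0165 -0.9997]
shift [-42.5 268.1   3.3] turn -0.16237741160400065 cur toolx yaw 0.2403
```

{"fn": "drive_tool", "kwargs": {
  "steps": [
    [-8, 45, 0, -0.03, -1],
    [-15, 95, 0, -0.08, -1],
    [-23, 145, 1, -0.12, -1],
    [-31, 195, 2, -0.16, -1],
    [-38, 240, 3, -0.16, -1]
  ]
}}

```text
clock: 10.0
position: [0.5312, -0.2319, 0.1425]
ee_rot: [0.008, 0.98, 0.199, 0.005]
contact_force: [1.2, -0.5, -2.7]
width: 0.0554
```

{"fn": "drive_tool", "kwargs": {
  "steps": [
    [0, 25, 0, 0, -1],
    [0, 25, 0, 0, -1],
    [0, 25, 0, 0, -1]
  ]
}}

```text
clock: 10.3
position: [0.5393, -0.2543, 0.1405]
ee_rot: [0.006, 0.98, 0.198, 0.003]
contact_force: [-1.0, 0.8, -1.9]
width: 0.0555
```

```bash
python3 - <<'E'
from h import *
im=manip.get_image("wrist"); cv2.imwrite("pics/w11.png",im); np.savez("w11.npz",im=im,**{k:v for k,v in zip("KDrt",cal("wrist"))})
s=state(); print(axes(s)[:,2].round(4))
shift(s,[0.535,-0.259,0.145],0.4027)
E
```

```text
{'clock': 10.35, 'position': [0.5394, -0.2535, 0.141], 'ee_rot': [0.0064, 0.98, 0.1988, 0.0036], 'contact_force': [-0.2235, 1.3356, -2.3648], 'moment': [0.0002, 0.0543, -0.0521], 'width': 0.055, 'qpos': [-0.5534, 0.3621, 1.6104, -0.0048, 1.1551, -0.9518]}
[ 0.0096 -0.011  -0.9999]
shift [-6.1  3.4 -4. ] turn -0.0024222069889421327 cur toolx yaw 0.4003
```

View pics/w11.png

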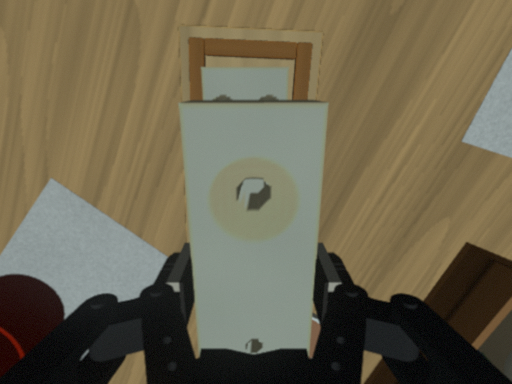

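{"fn": "drive_tool", "kwargs": {
  "steps": [
    [-3, 0, 15, 0, -1],
    [-6, 0, 35, 0, -1],
    [-6, 0, 43, 0, -1],
    [-6, 0, 43, 0, -1],
    [-6, 0, 43, 0, -1]
  ]
}}

```text
clock: 10.85
position: [0.5347, -0.2557, 0.0983]
ee_rot: [0.006, 0.98, 0.199, 0.004]
contact_force: [-0.7, -0.2, -2.4]
width: 0.0552
```

```bash
python3 - <<'E'
from h import *
im=manip.get_image("wrist"); cv2.imwrite("pics/w12.png",im); np.savez("w12.npz",im=im,**{k:v for k,v in zip("KDrt",cal("wrist"))})
cv2.imwrite("pics/w12z.png",cv2.resize(im[20:120,160:350],None,fx=4,fy=4,interpolation=cv2.INTER_CUBIC))
s=state(); print(axes(s)[:,2].round(4))
E
```

```text
{'clock': 10.9, 'position': [0.535, -0.2561, 0.0988], 'ee_rot': [0.0069, 0.9799, 0.1992, 0.0042], 'contact_force': [0.8406, -0.8177, -2.7332], 'moment': [-0.0106, 0.0248, -0.0059], 'width': 0.0551, 'qpos': [-0.5612, 0.3958, 1.6742, -0.0047, 1.0561, -0.9599]}
[ 0.011  -0.0118 -0.9999]
```

View pics/w12z.png

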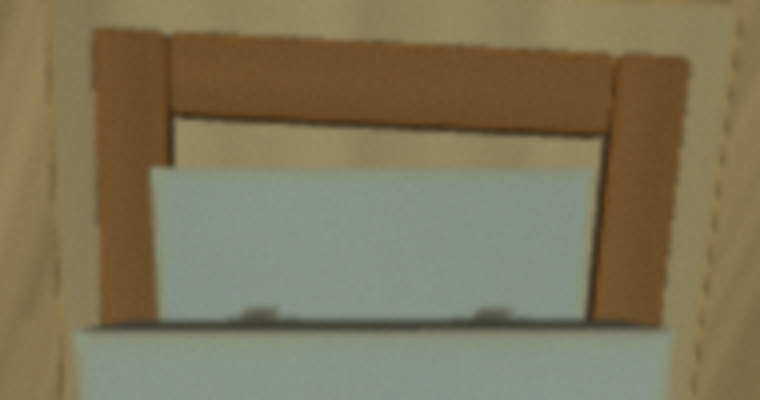

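```bash
cat > m5.py <<'E'
from h import *
def rel(fn,ox,oy,sc,B,M,zB,zM,A):
    d=np.load(fn); C=[d[k] for k in "KDrt"]
    f=lambda p:[ox+(p[0]+.5)/sc-.5,oy+(p[1]+.5)/sc-.5]
    B=p2w(C,[f(p) for p in B],zB); M=p2w(C,[f(p) for p in M],zM)
    a=lambda P:np.arctan2(*(P[1]-P[0])[:2][::-1])
    print("widths",np.linalg.norm(B[1]-B[0]).round(4),np.linalg.norm(M[1]-M[0]).round(4),"B-M yaw",round(a(B)-a(M),4), a(B),a(M))
    v=B.mean(0)-M.mean(0); 
    for dz in (-.02,-.01,v[2]+.03): print("dz",round(dz,4),"tool shift",(A.T@np.array([v[0],v[1],dz])*1e3).round(2))
E
python3 - <<'E'
from m5 import *
s=state(); z=s["position"][2]
rel("w12.npz",160,20,4,[(150,169),(596,169)],[(78,334),(670,330)],.075,z+.025,axes(s))
rel("w12.npz",160,20,4,[(150,169),(596,169)],[(78,334),(670,330)],.075,z+.022,axes(s))
E
```

```text
{'clock': 10.9, 'position': [0.535, -0.2561, 0.0988], 'ee_rot': [0.0069, 0.9799, 0.1992, 0.0042], 'contact_force': [0.8406, -0.8177, -2.7332], 'moment': [-0.0106, 0.0248, -0.0059], 'width': 0.0551, 'qpos': [-0.5612, 0.3958, 1.6742, -0.0047, 1.0561, -0.9599]}
widths 0.0558 0.0544 B-M yaw -0.0058 0.40091737766163255 0.4066765649847085
dz -0.02 tool shift [  0.03 -17.8   19.73]
dz -0.01 tool shift [  0.08 -17.65   9.73]
dz -0.0188 tool shift [  0.03 -17.78  18.51]
widths 0.0558 0.0558 B-M yaw -0.0058 0.40091737766163255 0.4066765649847087
dz -0.02 tool shift [ 1.000e-02 -1.792e+01  1.973e+01]
dz -0.01 tool shift [  0.07 -17.77   9.73]
dz -0.0158 tool shift [  0.03 -17.86  15.51]
```

{"fn": "drive_tool", "kwargs": {
  "steps": [
    [0, -6, 0, 0.003, -1],
    [0, -12, 0, 0.006, -1],
    [0, -17.8, 0, 0.006, -1],
    [0, -17.8, 3, 0.006, -1],
    [0, -17.8, 4, 0.006, -1]
  ]
}}

```text
clock: 11.4
position: [0.5279, -0.2395, 0.0944]
ee_rot: [0.007, 0.98, 0.196, 0.004]
contact_force: [-0.3, -0.1, -3.3]
width: 0.0551
```

```bash
python3 - <<'E'
from h import *
im=manip.get_image("wrist"); cv2.imwrite("pics/w13.png",im); np.savez("w13.npz",im=im,**{k:v for k,v in zip("KDrt",cal("wrist"))})
cv2.imwrite("pics/w13z.png",cv2.resize(im[20:120,160:350],None,fx=4,fy=4,interpolation=cv2.INTER_CUBIC))
s=state(); A=axes(s); print(A[:,2].round(4))
p0=np.array([.535,-.2561,.0988]); print("moved tool mm",(A.T@(s["position"]-p0)*1e3).round(2))
E
```

```text
{'clock': 11.45, 'position': [0.528, -0.2397, 0.0942], 'ee_rot': [0.0068, 0.9805, 0.1963, 0.0041], 'contact_force': [0.1975, -0.0499, -2.6503], 'moment': [0.0373, 0.0257, -0.0299], 'width': 0.0552, 'qpos': [-0.5433, 0.3829, 1.7096, -0.0052, 1.0338, -0.9358]}
[ 0.0107 -0.0117 -0.9999]
moved tool mm [ -0.2  -17.95   4.33]
```

View pics/w13z.png

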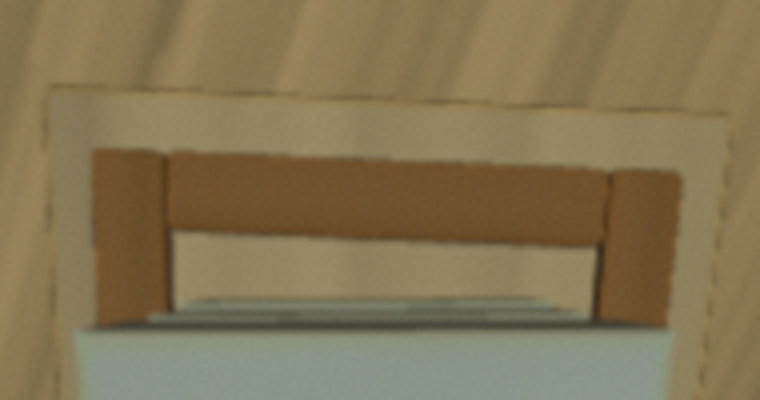

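```bash
python3 - <<'E'
from m5 import *
s=state(); z=s["position"][2]
rel("w13.npz",160,20,4,[(148,317),(594,318)],[(77,333),(669,331)],.075,z+.0225,axes(s))
E
```

```text
{'clock': 11.45, 'position': [0.528, -0.2397, 0.0942], 'ee_rot': [0.0068, 0.9805, 0.1963, 0.0041], 'contact_force': [0.1975, -0.0499, -2.6503], 'moment': [0.0373, 0.0257, -0.0299], 'width': 0.0552, 'qpos': [-0.5433, 0.3829, 1.7096, -0.0052, 1.0338, -0.9358]}
widths 0.0564 0.0556 B-M yaw -0.0053 0.3923556920421326 0.39764279907307176
dz -0.02 tool shift [-0.19 -0.36 20.  ]
dz -0.01 tool shift [-0.14 -0.21 10.  ]
dz -0.0117 tool shift [-0.15 -0.24 11.7 ]
```

{"fn": "drive_tool", "kwargs": {
  "steps": [
    [-0.2, -0.3, 3, 0.003, -1],
    [-0.2, -0.3, 6, 0.003, -1],
    [-0.2, -0.3, 8, 0.003, -1],
    [-0.2, -0.3, 10, 0.003, -1],
    [-0.2, -0.3, 10, 0.003, -1]
  ]
}}

```text
clock: 11.95
position: [0.5276, -0.2395, 0.0837]
ee_rot: [0.007, 0.981, 0.195, 0.004]
contact_force: [-0.2, -0.3, -2.4]
width: 0.055
```

```bash
python3 - <<'E'
from h import *
s=state(); A=axes(s); print(A[:,2].round(4))
E
```

```text
{'clock': 11.95, 'position': [0.5276, -0.2395, 0.0837], 'ee_rot': [0.0065, 0.9808, 0.1948, 0.0038], 'contact_force': [-0.1843, -0.2977, -2.364], 'moment': [-0.0046, 0.0153, 0.0231], 'width': 0.055, 'qpos': [-0.5434, 0.3936, 1.7228, -0.0054, 1.0108, -0.9327]}
[ 0.01   -0.0114 -0.9999]
```

{"fn": "drive_tool", "kwargs": {
  "steps": [
    [0, 0, 1.5, 0, -1],
    [0, 0, 3, 0, -1],
    [0, 0, 4.5, 0, -1],
    [0, 0, 5.5, 0, -1],
    [0, 0, 5.5, 0, -1]
  ]
}}

```text
clock: 12.45
position: [0.5277, -0.2396, 0.0801]
ee_rot: [0.007, 0.981, 0.195, 0.004]
contact_force: [-3.2, 2.3, 8.4]
width: 0.0555
```

```bash
python3 - <<'E'
from h import *
im=manip.get_image("wrist"); cv2.imwrite("pics/w14.png",im)
cv2.imwrite("pics/w14z.png",cv2.resize(im[20:120,160:350],None,fx=4,fy=4,interpolation=cv2.INTER_CUBIC))
s=state(); A=axes(s); print(A[:,2].round(4))
E
```

```text
{'clock': 12.5, 'position': [0.5277, -0.2395, 0.0801], 'ee_rot': [0.0069, 0.9808, 0.1948, 0.0043], 'contact_force': [-3.7532, 1.2912, 7.3731], 'moment': [0.2667, 0.3152, -0.0191], 'width': 0.0556, 'qpos': [-0.5433, 0.3971, 1.7278, -0.0053, 1.001, -0.9327]}
[ 0.0112 -0.0119 -0.9999]
```

View pics/w14z.png

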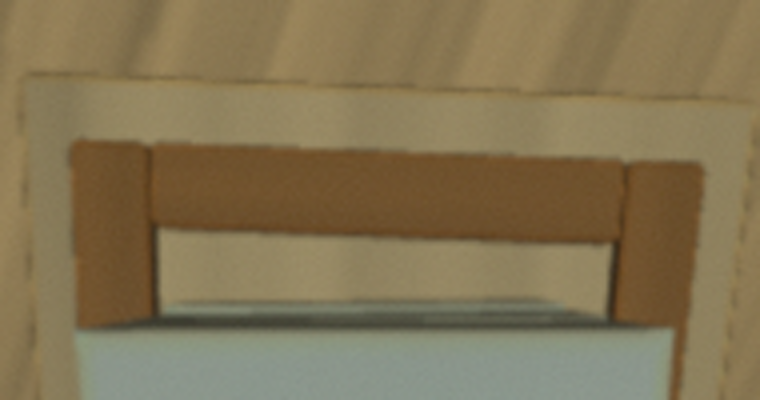

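{"fn": "drive_tool", "kwargs": {
  "steps": [
    [0, 0, 3, 0, -1],
    [0, 0, 3, 0, -1],
    [0, 0, 1, 0, -1],
    [0, 0, 0, 0, 0.6],
    [0, 0, 0, 0, 1]
  ]
}}

```text
clock: 13.0
position: [0.5282, -0.2398, 0.0804]
ee_rot: [0.007, 0.981, 0.195, 0.005]
contact_force: [0.1, -0.5, -0.2]
width: 0.0803
```

{"fn": "drive_tool", "kwargs": {
  "steps": [
    [0, 0, 0, 0, 1],
    [0, 0, -10, 0, 1],
    [0, 0, -50, 0, 1],
    [0, 0, -80, 0, 1],
    [0, 0, -80, 0, 1]
  ]
}}

```text
clock: 13.5
position: [0.5302, -0.2405, 0.1657]
ee_rot: [0.011, 0.981, 0.195, 0.009]
contact_force: [-0.1, -0.4, -0.4]
width: 0.0855
```

```bash
python3 - <<'E'
from h import *
im=manip.get_image("wrist"); cv2.imwrite("pics/w15.png",im); np.savez("w15.npz",im=im,**{k:v for k,v in zip("KDrt",cal("wrist"))})
cv2.imwrite("pics/w15z.png",cv2.resize(im[60:120,180:330],None,fx=5,fy=5,interpolation=cv2.INTER_CUBIC))
s=state()
im=manip.get_image("side"); cv2.imwrite("pics/s15.png",cv2.resize(im[110:210,240:370],None,fx=5,fy=5,interpolation=cv2.INTER_CUBIC))
E
```

```text
{'clock': 13.55, 'position': [0.5288, -0.2397, 0.1633], 'ee_rot': [0.0093, 0.9808, 0.1949, 0.007], 'contact_force': [0.4332, -0.0446, -0.0214], 'moment': [0.0295, -0.0129, -0.0175], 'width': 0.0853, 'qpos': [-0.5426, 0.3178, 1.6193, -0.0048, 1.1816, -0.9331]}
```

View pics/w15.png

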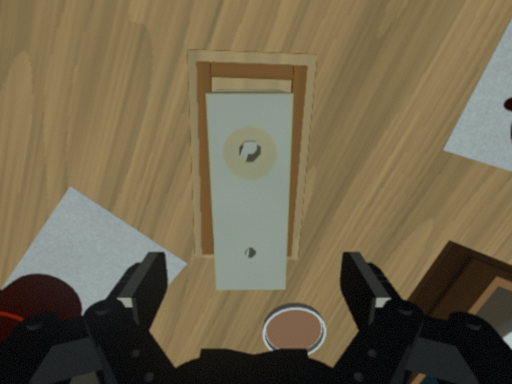

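View pics/s15.png

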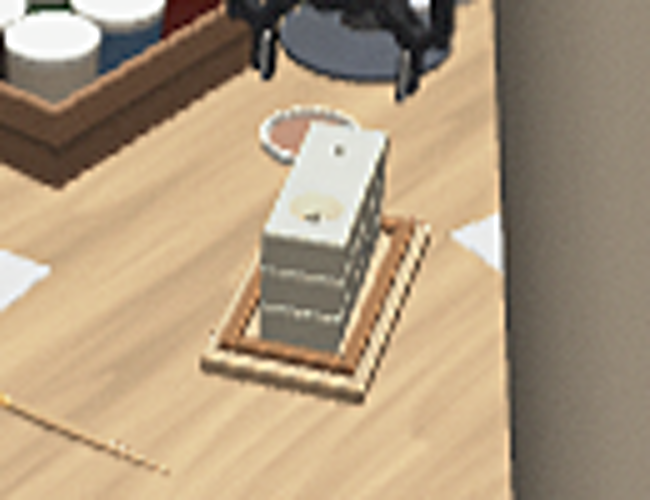

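View pics/w15z.png

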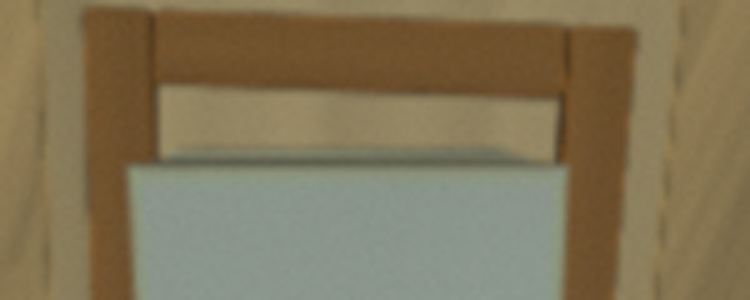

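The wrist picture shows the cap square on the stack, with corners near (207,94), (292,94), (285,290) and (217,290) and the funnel at (249,152), the pouring-hole end. The side picture shows three tiers closed and flush, with the gripper clear. I'll do one numeric check before handing in.

```bash
python3 - <<'E'
from h import *
d=np.load("w15.npz"); C=[d[k] for k in "KDrt"]
g=lambda x,y:(180+(x+.5)/5-.5,60+(y+.5)/5-.5)
px=[g(128,168),g(568,167),(285.5,290),(216.5,290)]
for z in(.105,.112):
  M=p2w(C,px,z)[:,:2]; yv=M[0]+M[1]-M[2]-M[3]
  print(z,[round(np.linalg.norm(M[i]-M[(i+1)%4])*1e3,1) for i in range(4)],M.mean(0).round(4),np.arctan2(yv[1],yv[0]))
state()
E
```

```text
0.105 [np.float64(54.9), np.float64(147.3), np.float64(54.3), np.float64(146.7)] [ 0.5242 -0.2343] 1.9675089032020174
0.112 [np.float64(53.0), np.float64(142.1), np.float64(52.4), np.float64(141.6)] [ 0.5232 -0.2318] 1.967508903202017
{'clock': 13.6, 'position': [0.5276, -0.239, 0.1615], 'ee_rot': [0.008, 0.9808, 0.1948, 0.0055], 'contact_force': [-0.312, 0.64, -0.4704], 'moment': [0.0449, 0.0054, 0.0198], 'width': 0.0854, 'qpos': [-0.5427, 0.3193, 1.6219, -0.0048, 1.1814, -0.9331]}
```

```bash
python3 -c "
from rig import manip
print(manip.sign_off())"
```

```text
the job is handed in; nothing more can be done
None
```

I slid the middle tier home on the bottom tier without lifting it. Then I fetched the white cap from the battens, lowered it onto the middle tier with its funnel at the pouring-hole end, and handed the job in at about 13.6 s. The hand-in reports no verdict.

**Middle tier:** My first slide stalled because I pressed too hard (33 N). I relaxed, slid again and corrected a small overshoot, and the tier then sank 7.2 mm before meeting resistance, as much as its keys are long.

**Cap:** The keys went in without resistance. It met resistance with the tool about 51 mm above the gripping height on the battens, which is the height expected for home.

**Last checks:**
- The cap's apparent size in the wrist picture matches a top face 105 mm above the table, so both sets of keys are home. It does not match a face 7 mm higher.
- The cap and middle tier centres agree to about 1.3 mm, and their angles differ by about 0.006 rad.
- The side view shows three tiers closed and flush. The gripper is open and clear, with no force on it.

**What was less exact:** The slabs measured 1 to 3 mm under size in the pictures, which I put down to camera calibration. The tool leaned 0.02 to 0.03 rad at times, but the cap still seated flat. I saw nothing else disturbed, but I did not measure the other things on the bench again at the end.

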